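# Charge the grinding caddy and unlatch it from the weighing dock

## Task

Put the larger white grinding ball into the deep metal caddy that is clipped in the weighing dock, lowering it gently right down to the caddy's floor before letting go. Then squeeze the two spring catches on the caddy's long sides together and lift the caddy level, with the ball in it, about 15 cm straight up out of the dock; finish while still holding it up there by its squeezed catches, not set down. Leave the small ball, the bowls and the other things on the bench where they are.

Things in the scene. Friction and masses are not known exactly. Their poses are not given: they have to be found in the camera images.
- ball_center (a point): centre of the larger ball: smooth white ceramic, 32 mm diameter, about 60 g, loose. It rests on a terracotta ring stand (30 mm outer diameter, 22 mm high, fixed), its centre about 34 mm above the bench. The axes mean nothing
- caddy_mid (a point): centre of the caddy, an open-topped aluminium trough, outside 134 (its x) x 46 (its y) x 52 mm high (its z, up); walls and floor 3 mm, inside 128 x 40 mm, 49 mm deep. The point is 26 mm above the underside: inner floor 23 mm below it, rim 26 mm above it. About 260 g with its catches. Loose, but locked in the dock: it can rise only about 2 mm until both catches are squeezed, then straight up
- pad_left (a point): middle of the finger area on the outer face of the catch on the caddy's +y long side: a grey plastic plate 40 mm long (along the caddy's x), 4.5 mm thick, its top level with the rim. The point is 16 mm above the caddy's centre; the area from 22 mm below to 10 mm above it is clear of the dock. Over both plates it is 69 mm when free, 57 mm fully squeezed
- pad_right (a point): the same on the catch of the caddy's -y long side, opposite
- catch_left (a joint): travel of the catch on the caddy's +y side: 0 free (sprung out, locked), 0.006 m fully squeezed in towards the caddy; clear of the dock from about 0.004. Spring force about 3.5 N at 0 and 8 N at 0.006
- catch_right (a joint): the same for the catch on the caddy's -y side
- dock: weighing dock fixed to the bench, a dark steel plate 174 x 112 x 8 mm that carries the caddy (on its top, the caddy's x along the dock's x), with steel jaws and guides no higher than 26 mm above the bench beside the caddy, and a grey display head (34 x 112 mm, 26 mm high) at its +x end, centred 104 mm from the origin. Origin at the centre of its underside, on the bench; z up
- pebble_center (a point): centre of a smaller white ball, 22 mm diameter, on a like ring stand 30 mm across and 22 mm high; its centre about 30 mm above the bench; not to be used
- bowl_a: loose thin terracotta bowl, 84 mm across the rim, 50 mm high, a bystander; origin at the centre of its underside
- bowl_b: loose thin terracotta bowl, 84 mm across the rim, 50 mm high, a bystander; origin at the centre of its underside
- bowl_c: loose thin terracotta bowl, 84 mm across the rim, 50 mm high, a bystander; origin at the centre of its underside
- jar: loose brown glass jar with white cap, 68 mm across, 100 mm high, a bystander; origin at the centre of its underside
- brush: loose flat brush lying on the bench, 170 mm long, a bystander
- rib: loose flat wooden shaping rib lying on the bench, 120 x 55 x 6 mm, a bystander
Mind the look-alikes: they are no part of the job. Leave any turquoise look-alike of the part that bears ball_center alone. Of the things shaped like the part that bears caddy_mid, the aluminium one is meant.

How it is judged:
On the way, in this order (a step that is already met when the one before it is completed fails the run):
1. the larger ball, still in the fingers, is within 10 mm of the floor of the docked caddy (x of ball_center in the frame of caddy_mid between -0.055 and 0.055 m and y of ball_center in the frame of caddy_mid between -0.012 and 0.012 m and z of ball_center in the frame of caddy_mid below 0.003 m and z of caddy_mid in the frame of dock below 0.038 m and contact force between the fingers and ball above 0.3 N), for 0.06 s.
2. the ball is let go and lies on the floor of the docked caddy (x of ball_center in the frame of caddy_mid between -0.055 and 0.055 m and y of ball_center in the frame of caddy_mid between -0.012 and 0.012 m and z of ball_center in the frame of caddy_mid below -0.003 m and z of caddy_mid in the frame of dock below 0.038 m and contact force between the fingers and ball below 0.05 N), for 0.2 s.
3. both catches are squeezed while the caddy still sits in the dock (value of joint each of catch_left, catch_right above 0.004 m and z of caddy_mid in the frame of dock below 0.038 m and x of ball_center in the frame of caddy_mid between -0.055 and 0.055 m and y of ball_center in the frame of caddy_mid between -0.012 and 0.012 m and z of ball_center in the frame of caddy_mid below -0.003 m), for 0.05 s.
At the end, for the whole second after the job is handed in: The caddy is held by the fingers on both squeezed catches (each in by more than 4 mm), its underside at least 10 cm above where it sat, level within 15 degrees, still, touching the dock nowhere, with the larger ball lying on its floor (height (world z) of caddy_mid above 0.134 m and angle between caddy_mid's own z axis and vertical below 0.26 rad and value of joint each of catch_left, catch_right above 0.004 m and contact force between the fingers and caddy above 1 N and contact force between caddy and dock below 0.05 N and x of ball_center in the frame of caddy_mid between -0.055 and 0.055 m and y of ball_center in the frame of caddy_mid between -0.012 and 0.012 m and z of ball_center in the frame of caddy_mid below 0.001 m and contact force between the fingers and ball below 0.05 N and linear speed of caddy below 0.05 m/s); the arm keeps its last pose, push and grip.
It fails at once if the ball strikes or is pressed against the caddy with more than 25 N (contact force between ball and caddy above 25 N).
It fails at once if the small ball, a bowl, the jar or a tool is moved by more than 3 cm (distance of any of pebble_center, bowl_a, bowl_b, bowl_c, jar, brush, rib from where it was at the start of the episode above 0.03 m).
It also fails if it takes over 51 s, if anything falls off the work surface, if the arm or the gripper's body presses on something with over 40 N, if the wrist force passes 120 N, or if a joint passes its speed limit or range.

## Robot

A 7-joint arm with a two-finger parallel gripper is mounted at the origin on the work surface. World frame = base frame: x ahead of the robot, y to its left, z up, the work surface at z = 0. Lengths are in m, angles in rad, forces in N, time in s.
With the tool pointing down it reaches from about 0.35 to 0.9 m from the base axis. Payload 19.9 kg.
Tool frame: the origin (TCP) lies midway between the tips of the shut fingers; the grasp point (between the pads) lies 19 mm behind it; y points along the fingers, z is the direction in which the jaws open and shut, and the axes are right-handed (so a half turn about y gives the same grasp; the last joint's range is limited). The gripper opens to 85 mm and grips with 20 to 120 N. Pads are 22 mm wide; open, the fingers measure 114 mm over their backs; the gripper's body (76 mm by 85 mm) begins 54 mm behind the grasp point. The pads swing forward as they close: fully open they stand 13 mm farther back than shut.
Start: joints at [1.139, 0.417, -0.01, 1.614, 0.005, 1.111, -0.053], TCP at [0.237, -0.578, 0.231] pointing down, gripper open.
Joint ranges: [-2.81, 2.81], [-0.39, 2.02], [-1.27, 1.25], [0.06, 2.57], [-1.19, 4.33], [0.19, 2], [-2.82, 2.82]. Speed limits (rad/s): [1.89, 1.89, 2.39, 2.39, 3.01, 3.01, 3.01].

## Interface

Orientations are given as a unit quaternion [w, x, y, z].
In Python, from cell import env gives the robot as it stands.
- The arm moves only by the tool apply_moves, never from a script. Its argument "targets" is a list of rows, each a list of 3 entries, a list of its own where there are three numbers: the shift along the tool's x, y, z scaled (see below), then the turn, a rotation vector about the tool's x, y, z scaled (see below), then the opening, from 0 (shut) to 1 (fully open). A call has 1 to 10 rows; each row shifts and turns the commanded pose from where the row before left it, along the tool's axes as they then stand; what a row does not reach is not made up. The controller multiplies each number of a shift by 500 mm and each number of a turn by 45 degrees. A row lasts 1/10 s, in which the tool goes at most 50 mm and 8.59 degrees, less where a joint would pass 70% of its speed; a pose out of reach is approached as far as the arm can. A call with a number of a shift or a turn outside -1 to 1 is refused whole. A call with a gripper value outside its range is refused whole. The fingers move at their own pace and stop on an object; the grip force is fixed at half the most. Time passes only in rows, so rows that do not move let the fingers close. It gives the time, the measured TCP pose, the force and the opening at its end, in the units of the state.
- env.get_obs(): the state, without advancing time (a new reading comes with each control period).
- env.camera(name): name is "scene" or "top"; returns a dict with "color" (420x560x3 uint8, red, green, blue), "depth" (420x560 float32, m along the optical axis (not along the pixel's ray), 0 where there is no reading), "camera_matrix" (3x3 intrinsics, pixels), "T" (4x4, takes a point from camera to world coordinates). Camera axes: x right, y up, looking along -z (the intrinsics and any distortion apply to the point x, -y, -z); pixel columns grow to the right and rows downward; lengths in m; the calibration is good to about 2 mm. A picture is of the moment at which its call begins.
- env.sign_off(): hands the job in, once; it reports no verdict.
The state is a dict: "time": time; "joint_positions": joint angles; "joint_vel": joint speeds; "joint_torque": joint torques, N m; "tcp_pos": TCP position; "tool_rot": TCP orientation; "ft_force": force on the tool from outside, world axes, zero at the start; "moment": the same for the moment, N m; "finger_gap": finger opening in m.
Only numpy, scipy, OpenCV 4.12 (cv2) and the standard library are available. Lean on these libraries where they do the work, as an engineer would, in place of code of your own. Each camera call takes 0.05 s, during which the arm holds its last target.

## Working session

There is one attempt and no reset: what is moved stays moved. The work goes in short steps, Python scripts to look and compute and a tool call to move; the robot and the scene stay as the last step left them, time stands still between calls to the robot, and variables do not carry over. Pictures are saved under pics/ and viewed, and the job is handed in when it is done.

Besides the shell and the picture viewer there is one more tool, called after ">>>" by a JSON object that holds its "method" and its "body". apply_moves: Moves the arm, as the interface text tells. Its arguments: {"type":"object","properties":{"targets":{"type":"array"}},"required":["targets"]}

```bash
ls; mkdir -p pics
python3 - <<'E'
from cell import env
import cv2,numpy as np
o=env.get_obs()
for k,v in o.items(): print(k,np.round(v,4))
for n in ("scene","top"):
    c=env.camera(n); cv2.imwrite(f"pics/{n}0.png",c["color"][:,:,::-1]); np.savez(f"{n}0.npz",**c)
    print(n,c["camera_matrix"].tolist(),np.round(c["T"],4).tolist(),[k for k in c])
E
```

```text
pics
time 0.0
joint_positions [ 1.1395  0.418  -0.0103  1.6142  0.0047  1.1107 -0.053 ]
joint_vel [ 0.0014 -0.0007 -0.0007 -0.0011 -0.0004 -0.001  -0.0001]
joint_torque [ 1.90000e-03 -8.64444e+01  6.79800e-01 -4.34890e+01  1.92000e-02
  7.50000e-03  2.00000e-04]
tcp_pos [ 0.2374 -0.5778  0.2307]
tool_rot [ 0.1368 -0.1371  0.6941 -0.6933]
ft_force [-0.5384 -0.9939 -0.7656]
moment [-0.0412 -0.056  -0.0139]
finger_gap 0.0858
scene [[419.5303734357178, 0.0, 271.0814798965535], [0.0, 419.5303734357178, 214.00328683022047], [0.0, 0.0, 1.0]] [[-0.8907, -0.3248, 0.3182, 0.8787], [0.4544, -0.6134, 0.6459, 0.7204], [-0.0146, 0.7199, 0.694, 0.8795], [0.0, 0.0, 0.0, 1.0]] ['color', 'depth', 'camera_matrix', 'T']
top [[417.9830375915498, 0.0, 283.54924181548125], [0.0, 417.9830375915498, 221.2833246944282], [0.0, 0.0, 1.0]] [[-0.0008, 0.996, -0.089, 0.4523], [-1.0, -0.0011, -0.0035, 0.0026], [-0.0036, 0.089, 0.996, 1.0621], [0.0, 0.0, 0.0, 1.0]] ['color', 'depth', 'camera_matrix', 'T']
```

View pics/scene0.png

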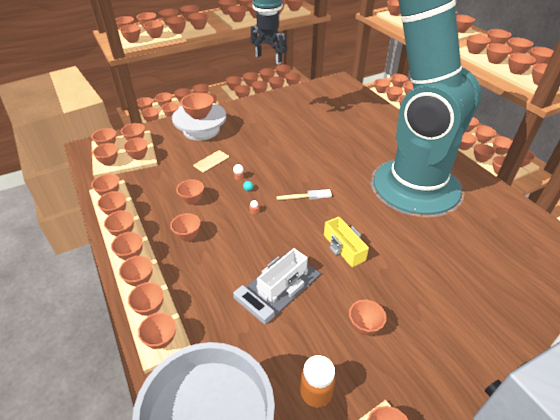

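View pics/top0.png

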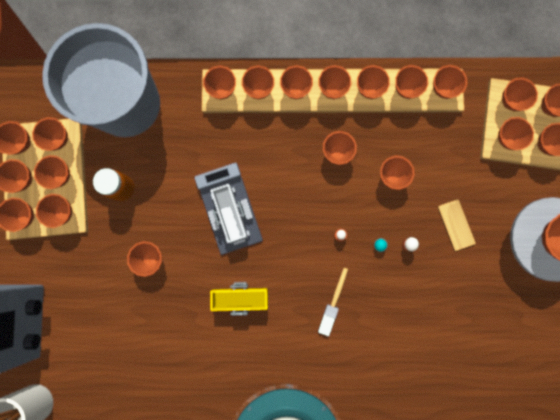

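Top view: the white balls are at about (341,235) and (411,244) with a turquoise one at (381,245). The aluminium caddy is in the dock at about (229,212), and the yellow look-alike is at (239,300). In the scene view the balls are at about (254,205) and (238,170). I'll enlarge both areas and measure the ball sizes.

```bash
cat > h.py <<'E'
import numpy as np,cv2
def load(n): return dict(np.load(n))
def ray(c,uv):
    K=c["camera_matrix"];T=c["T"];u,v=uv
    d=np.array([(u-K[0,2])/K[0,0],-(v-K[1,2])/K[1,1],-1.]);return T[:3,3],T[:3,:3]@d
def onz(c,uv,z):
    o,d=ray(c,uv);return o+d*(z-o[2])/d[2]
def tri(c1,p1,c2,p2):
    A=[];b=[]
    o1,d1=ray(c1,p1);o2,d2=ray(c2,p2)
    s=np.linalg.lstsq(np.c_[d1,-d2],o2-o1,rcond=None)[0]
    a=o1+s[0]*d1;e=o2+s[1]*d2
    return (a+e)/2,np.linalg.norm(a-e)
def cloud(c):
    K=c["camera_matrix"];T=c["T"];D=c["depth"];v,u=np.mgrid[:D.shape[0],:D.shape[1]]
    P=np.stack([(u-K[0,2])/K[0,0]*D,-(v-K[1,2])/K[1,1]*D,-D],-1)
    return P@T[:3,:3].T+T[:3,3]
def proj(c,p):
    q=c["T"][:3,:3].T@(np.asarray(p)-c["T"][:3,3]);K=c["camera_matrix"]
    return np.array([K[0,0]*q[0]/-q[2]+K[0,2],K[1,1]*-q[1]/-q[2]+K[1,2]])
E
python3 - <<'E'
from h import *
S=load("scene0.npz");T=load("top0.npz")
a=cv2.resize(T["color"][220:265,320:430],None,fx=7,fy=7,interpolation=2)[:300]
b=cv2.resize(S["color"][155:220,215:275],None,fx=6,fy=6,interpolation=2)
im=np.zeros((300+300,770,3),np.uint8); im[:a.shape[0],:770]=a[:, :770]
d=cv2.resize(T["color"][155:260,185:270],None,fx=2.8,fy=2.8,interpolation=2); 
b=cv2.resize(S["color"][155:220,215:275],None,fx=4.5,fy=4.5,interpolation=2)
e=cv2.resize(S["color"][240:325,225:325],None,fx=2.5,fy=2.5,interpolation=2)
x=0
for q in (d,b,e):
    q=q[:300];w=min(q.shape[1],770-x);im[300:300+q.shape[0],x:x+w]=q[:,:w];x+=w
cv2.imwrite("pics/crop1.png",im[:,:,::-1])
for n,C,reg in (("top",T,(215,270,320,430)),("scene",S,(150,220,215,275))):
    r0,r1,c0,c1=reg;col=C["color"][r0:r1,c0:c1].astype(int)
    m=((col.min(2)>120)&(col.max(2)-col.min(2)<70)).astype(np.uint8)
    k,l,st,ce=cv2.connectedComponentsWithStats(m)
    for i in range(1,k):
        if st[i,4]>5: 
            uv=ce[i]+[c0,r0]; print(n,st[i],np.round(uv,1),np.round(onz(C,uv,.034),4), np.round(onz(C,uv,.030),4))
E
```

```text
top [17 15  9  9 66] [340.8 234.1] [ 0.5125 -0.1348  0.034 ] [ 0.5127 -0.1354  0.03  ]
top [ 85  22  14  14 150] [411.4 243.4] [ 0.4893 -0.3078  0.034 ] [ 0.4894 -0.309   0.03  ]
scene [  0   1  14  13 104] [219.4 156.5] [ 0.5183 -0.3992  0.034 ] [ 0.5166 -0.4045  0.03  ]
scene [18 14 11 10 89] [237.9 168.7] [ 0.4898 -0.3081  0.034 ] [ 0.488 -0.313  0.03 ]
scene [35 50  8  8 52] [253.6 203.5] [ 0.5166 -0.1313  0.034 ] [ 0.5149 -0.1354  0.03  ]
```

View pics/crop1.png

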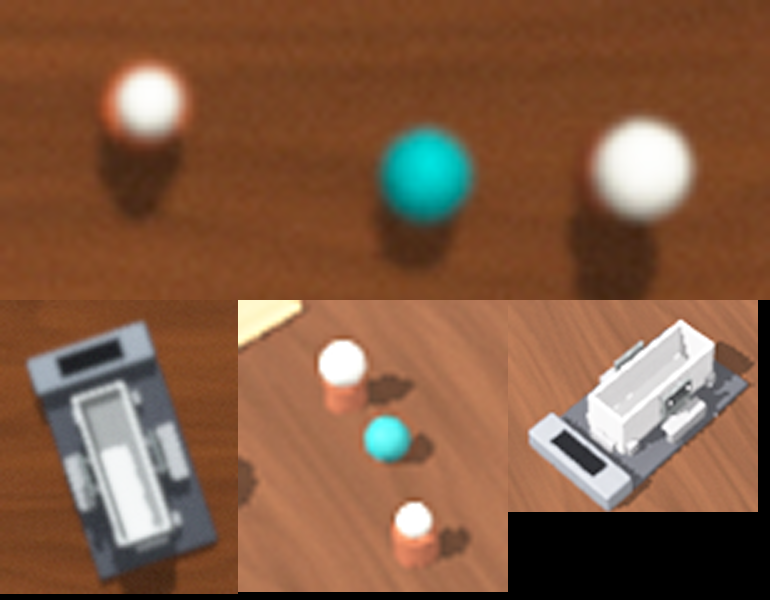

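The larger ball is the white one at top (411,243) / scene (238,169). It is 14 px across (about 32 mm) and sits on a terracotta ring at about (0.4895, -0.308). The one at (341,234) is only 9 px, so it is the small ball, and the turquoise one is the look-alike. The caddy in the dock at (229,212) is aluminium. Next I'll measure its pose.

Run:
```python
from h import *
for n in ("scene","top"):
    C=load(n+"0.npz");P=cloud(C)
    m0=(P[...,0]>0.42)&(P[...,0]<0.75)&(P[...,1]>0)&(P[...,1]<0.28)&(C["depth"]>0)
    for lo,hi in ((.052,.075),(.003,.013),(.022,.032)):
        m=(m0&(P[...,2]>lo)&(P[...,2]<hi)).astype(np.uint8)
        k,l,st,ce=cv2.connectedComponentsWithStats(m,connectivity=8)
        for i in range(1,k):
            if st[i,4]>25:
                q=P[l==i]; r=cv2.minAreaRect((q[:,:2]*1000).astype(np.float32)); print(n,lo,st[i],np.round(q.mean(0),4),[np.round(x,1) for x in r])
# tops enlarged
T=load("top0.npz");S=load("scene0.npz")
a=cv2.resize(T["color"][160:255,190:265],None,fx=5.8,fy=5.8,interpolation=2)
b=cv2.resize(S["color"][245:320,235:322],None,fx=4,fy=4,interpolation=2)
im=np.zeros((560,800,3),np.uint8);im[:a.shape[0],:a.shape[1]]=a;im[:b.shape[0],440:440+b.shape[1]]=b
cv2.imwrite("pics/crop2.png",im[:,:,::-1])
```

```text
scene 0.052 [258 249  50  42 400] [0.5669 0.1445 0.0574] [array([565.5, 142.8]), array([136.6,  71.3]), np.float64(19.8)]
scene 0.003 [267 262  31  26 187] [0.5572 0.1254 0.0104] [array([555.9, 125.5]), array([103.1,  16.6]), np.float64(18.7)]
scene 0.003 [246 264  75  61 853] [0.5792 0.1756 0.0075] [array([582.3, 148.2]), array([211.9, 114.5]), np.float64(18.8)]
scene 0.003 [234 296  13  13  28] [0.6895 0.1506 0.0079] [array([689. , 151.9]), array([ 2.4, 45.4]), np.float64(19.1)]
scene 0.022 [264 257  37  26  90] [0.5526 0.1197 0.027 ] [array([560.6, 120. ]), array([113.8,  21.2]), np.float64(7.8)]
scene 0.022 [287 279  18  16 134] [0.5533 0.1834 0.0259] [array([552.4, 182.5]), array([50.8, 20.4]), np.float64(19.0)]
scene 0.022 [258 283  29  16  77] [0.6097 0.1709 0.0269] [array([608.2, 172. ]), array([34.9, 70.2]), np.float64(69.2)]
scene 0.022 [234 286  41  35 548] [0.6638 0.1796 0.0257] [array([663.7, 177.1]), array([ 35.2, 113.6]), np.float64(19.2)]
top 0.052 [211 184  35  59 234] [0.5632 0.1409 0.0585] [array([562.6, 141.2]), array([134.9,  47.1]), np.float64(18.9)]
top 0.052 [238 201   7  16  35] [0.5728 0.1094 0.0579] [array([573.2, 109.5]), array([38.6,  4.6]), np.float64(18.8)]
top 0.052 [212 210   8  16  42] [0.5511 0.1708 0.0579] [array([551.2, 171.6]), array([39.2,  6.2]), np.float64(18.5)]
top 0.003 [ 200  176   63   79 1391] [0.5595 0.1369 0.0074] [array([561.3, 141.7]), array([177.4, 114.5]), np.float64(18.9)]
top 0.003 [215 190  29  50 641] [0.5635 0.1435 0.01  ] [array([564.2, 143.7]), array([123.8,  36.3]), np.float64(18.9)]
top 0.022 [195 163  45  26 564] [0.6604 0.1735 0.0256] [array([660.1, 174. ]), array([ 34.7, 111.5]), np.float64(19.0)]
top 0.022 [241 199  12  21 119] [0.576  0.0994 0.0255] [array([576. , 100.3]), array([49.3, 16.4]), np.float64(18.6)]
top 0.022 [208 211  13  20  98] [0.5468 0.1824 0.0252] [array([548.6, 179.8]), array([50. , 18.9]), np.float64(19.7)]
```

View pics/crop2.png

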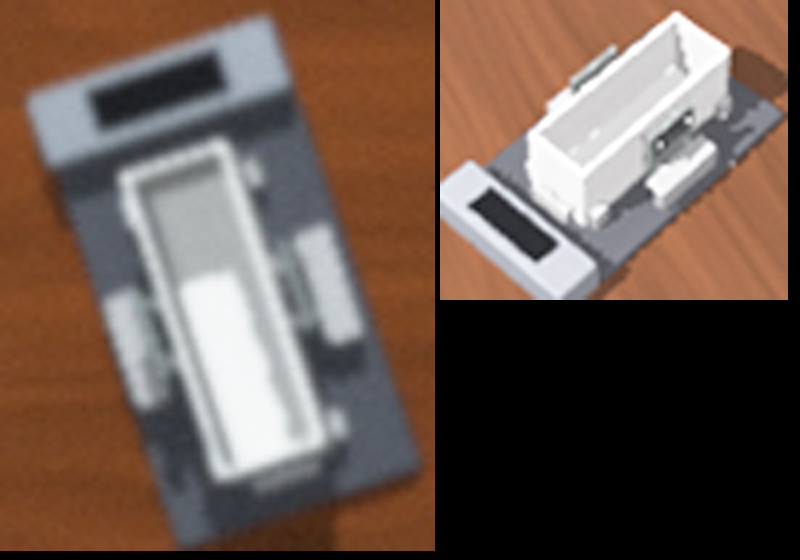

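Run:
```python
from h import *
from scipy.spatial.transform import Rotation as R
q=[.1368,-.1371,.6941,-.6933]
M=R.from_quat(q,scalar_first=True).as_matrix();print(M.round(3)); z=M[:,2];print("jaw az",np.degrees(np.arctan2(z[1],z[0])),"arm az",np.degrees(np.arctan2(-.578,.237)))
x=M[:,0];print("x az",np.degrees(np.arctan2(x[1],x[0])))
d=np.array([.4895,-.308,.15])-[.2374,-.5778,.2307];print("to above ball, tool frame m",(M.T@d).round(4))
```

```text
[[-0.925 -0.001  0.38 ]
 [-0.38   0.001 -0.925]
 [ 0.    -1.    -0.001]]
jaw az -67.66459791176953 arm az -67.70467361502944
x az -157.66458444815265
to above ball, tool frame m [-0.3357  0.0808 -0.1537]
```

>>> {"method": "apply_moves", "body": {"targets": [[[-0.067,0.01,-0.031],[0,0,0],0.59],[[-0.067,0.01,-0.031],[0,0,0],0.59],[[-0.067,0.01,-0.031],[0,0,0],0.59],[[-0.067,0.01,-0.031],[0,0,0],0.59],[[-0.067,0.01,-0.031],[0,0,0],0.59],[[-0.067,0.01,-0.031],[0,0,0],0.59],[[-0.067,0.01,-0.031],[0,0,0],0.59],[[-0.067,0.01,-0.031],[0,0,0],0.59],[[-0.067,0.01,-0.031],[0,0,0],0.59],[[-0.067,0.01,-0.031],[0,0,0],0.59]]}}

```text
time: 1.1
tcp_pos: [0.4892, -0.3062, 0.1809]
tool_rot: [0.137, -0.137, 0.694, -0.694]
ft_force: [-0.4, -0.6, -0.4]
finger_gap: 0.0504
```

>>> {"method": "apply_moves", "body": {"targets": [[[0,0,0],[0,-0.19,0],0.59],[[0,0,0],[0,-0.19,0],0.59],[[0,0,0],[0,-0.19,0],0.59],[[0,0,0],[0,-0.19,0],0.59],[[0,0,0],[0,-0.19,0],0.59],[[0,0,0],[0,-0.19,0],0.59],[[0,0,0],[0,-0.19,0],0.59],[[0,0,0],[0,-0.19,0],0.59],[[0,0,0],[0,-0.19,0],0.59],[[0,0,0],[0,-0.19,0],0.59]]}}

```text
time: 2.1
tcp_pos: [0.4883, -0.3074, 0.181]
tool_rot: [-0.573, 0.573, -0.415, 0.414]
ft_force: [-0.5, 0.0, -0.4]
finger_gap: 0.0502
```

```bash
cat > st.py <<'E'
import sys
from cell import env
from h import *
from scipy.spatial.transform import Rotation as R
def st(tgt=None,jaw=None):
    o=env.get_obs();M=R.from_quat(o["tool_rot"],scalar_first=True).as_matrix()
    z=M[:,2];az=np.degrees(np.arctan2(z[1],z[0]))
    print("t",round(o["time"],2),"tcp",o["tcp_pos"].round(4),"jaw",round(az,2),"down",M[:,1].round(4),"F",np.round(o["ft_force"],1),"gap",round(float(o["finger_gap"]),4),"q",np.round(o["joint_positions"],2))
    if tgt is not None: print("shift units",((M.T@(np.array(tgt)-o["tcp_pos"]))/.5).round(4))
    if jaw is not None: print("turn units y",round(-(jaw-az)/45,4))
    return o,M
if __name__=="__main__":
    a=[float(v) for v in sys.argv[1:]]
    st(a[:3] if len(a)>2 else None,a[3] if len(a)>3 else None)
E
python3 st.py .4895 -.308 .024 18.9
```

```text
t 2.1 tcp [ 0.4883 -0.3074  0.181 ] jaw 18.18 down [-5.e-04  4.e-04 -1.e+00] F [-0.5  0.  -0.4] gap 0.0502 q [ 0.86  0.42 -0.45  1.77  0.21  1.    0.65]
shift units [0.0022 0.314  0.0021]
turn units y -0.0159
```

>>> {"method": "apply_moves", "body": {"targets": [[[0.002,0.05,0.002],[0,-0.016,0],0.59],[[0,0.06,0],[0,0,0],0.59],[[0,0.06,0],[0,0,0],0.59],[[0,0.05,0],[0,0,0],0.59],[[0,0,0],[0,0,0],0.59],[[0,0,0],[0,0,0],0.59]]}}

```text
time: 2.7
tcp_pos: [0.4898, -0.308, 0.0717]
tool_rot: [0.574, -0.574, 0.413, -0.413]
ft_force: [-0.1, -0.3, 0.8]
finger_gap: 0.0502
```

Run:
```python
from st import *
st([.4895,-.308,.022],18.9)
ims=[]
for n,b in (("scene",(140,215,210,275)),("top",(215,275,370,455))):
    c=env.camera(n); r0,r1,c0,c1=b
    q=cv2.resize(c["color"][r0:r1,c0:c1],(390,400),interpolation=2);ims.append(q)
cv2.imwrite("pics/near.png",np.hstack(ims)[:,:,::-1])
```

```text
t 2.7 tcp [ 0.4898 -0.308   0.0717] jaw 18.56 down [-4.e-04  5.e-04 -1.e+00] F [-0.1 -0.3  0.8] gap 0.0502 q [ 0.82  0.57 -0.4   1.84  0.3   0.79  0.59]
shift units [-0.0001  0.0993 -0.0005]
turn units y -0.0075
```

View pics/near.png

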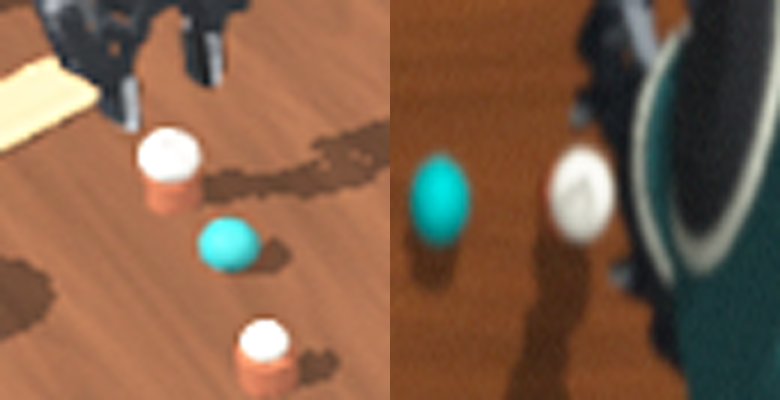

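The fingers straddle the larger ball (scene crop (170,155), top crop (580,195)). The tips are evenly placed on each side and the neighbouring balls are clear. I'll go down and grip.

>>> {"method": "apply_moves", "body": {"targets": [[[0,0.04,0],[0,-0.008,0],0.59],[[0,0.04,0],[0,0,0],0.59],[[0,0.019,0],[0,0,0],0.59],[[0,0,0],[0,0,0],0.59],[[0,0,0],[0,0,0],0.59]]}}

```text
time: 3.3
tcp_pos: [0.4903, -0.3083, 0.0228]
tool_rot: [0.575, -0.575, 0.411, -0.411]
ft_force: [-0.4, -0.9, 0.9]
finger_gap: 0.0502
```

```bash
python3 st.py .4895 -.308 .022 18.9
```

```text
t 3.3 tcp [ 0.4903 -0.3083  0.0228] jaw 18.91 down [ 9.e-04 -5.e-04 -1.e+00] F [-0.4 -0.9  0.9] gap 0.0502 q [ 0.79  0.64 -0.37  1.85  0.34  0.71  0.56]
shift units [-0.001   0.0016 -0.0012]
turn units y 0.0003
```

>>> {"method": "apply_moves", "body": {"targets": [[[-0.001,0,-0.001],[0,0,0],0.45],[[0,0,0],[0,0,0],0.4],[[0,0,0],[0,0,0],0.2],[[0,0,0],[0,0,0],0],[[0,0,0],[0,0,0],0],[[0,0,0],[0,0,0],0],[[0,0,0],[0,0,0],0]]}}

```text
time: 4.0
tcp_pos: [0.4894, -0.308, 0.0223]
tool_rot: [-0.575, 0.575, -0.411, 0.411]
ft_force: [-0.5, 0.4, 7.3]
finger_gap: 0.0291
```

```bash
python3 st.py .4895 -.308 .17 18.9
```

```text
t 4.0 tcp [ 0.4894 -0.308   0.0223] jaw 18.91 down [ 5.e-04 -5.e-04 -1.e+00] F [-0.5  0.4  7.3] gap 0.0291 q [ 0.79  0.64 -0.37  1.86  0.34  0.71  0.56]
shift units [ 0.0003 -0.2954  0.0004]
turn units y 0.0002
```

>>> {"method": "apply_moves", "body": {"targets": [[[0,-0.01,0],[0,0,0],0],[[0,-0.03,0],[0,0,0],0],[[0,-0.06,0],[0,0,0],0],[[0,-0.08,0],[0,0,0],0],[[0,-0.08,0],[0,0,0],0],[[0,-0.035,0],[0,0,0],0],[[0,0,0],[0,0,0],0],[[0,0,0],[0,0,0],0]]}}

```text
time: 4.8
tcp_pos: [0.4889, -0.3078, 0.1697]
tool_rot: [-0.575, 0.575, -0.411, 0.411]
ft_force: [-0.6, -0.7, -1.2]
finger_gap: 0.0287
```

Run:
```python
from st import *
st([.5635,.1415,.17],18.9)
ims=[]
for n,b in (("scene",(70,215,190,310)),("top",(195,300,360,480))):
    c=env.camera(n); r0,r1,c0,c1=b;np.savez(n+"1.npz",**c)
    q=cv2.resize(c["color"][r0:r1,c0:c1],(390,450),interpolation=2);ims.append(q)
    col=c["color"].astype(int);m=((col.min(2)>120)&(col.max(2)-col.min(2)<70)).astype(np.uint8)
    k,l,s,ce=cv2.connectedComponentsWithStats(m)
    for i in range(1,k):
        if r0<ce[i][1]<r1 and c0<ce[i][0]<c1 and s[i,4]>15: print(n,s[i],ce[i].round(1))
cv2.imwrite("pics/lift.png",np.hstack(ims)[:,:,::-1])
```

```text
t 4.8 tcp [ 0.4889 -0.3078  0.1697] jaw 18.91 down [ 2.e-04 -4.e-04 -1.e+00] F [-0.6 -0.7 -1.2] gap 0.0287 q [ 0.86  0.44 -0.45  1.78  0.22  0.97  0.65]
shift units [-0.8017 -0.001   0.4324]
turn units y 0.0002
scene [212  71  36  15 191] [229.9  80. ]
scene [ 172  103   51   38 1120] [197.  123.6]
scene [230 121  13  17 117] [235.9 129.9]
scene [194 151  35  21 299] [210.6 160.7]
scene [250 200   8   8  52] [253.6 203.5]
top [436 208   9  13  56] [439.9 214.2]
top [442 213  14  44 105] [446.1 231.8]
top [425 237  12  13 118] [430.3 243.1]
```

View pics/lift.png

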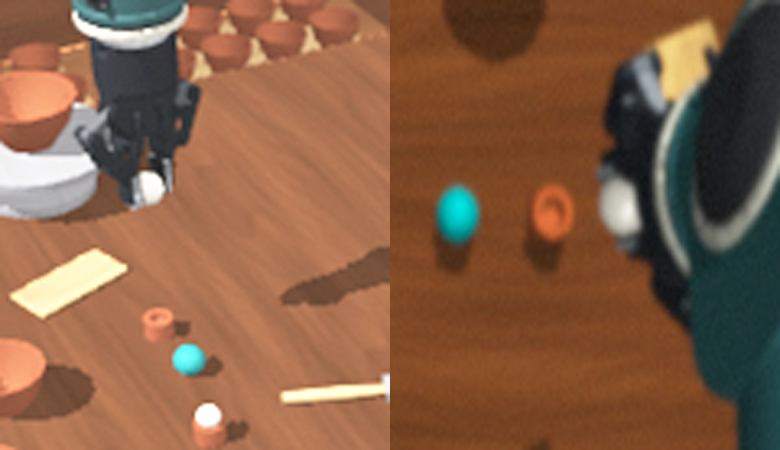

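Run:
```python
from h import *
from scipy.optimize import least_squares
Q=[]
for n,(c,r) in (("scene",((230,243),(120,139))),("top",((424,438),(236,251)))):
    C=load(n+"1.npz");P=cloud(C)[r[0]:r[1],c[0]:c[1]];col=C["color"][r[0]:r[1],c[0]:c[1]].astype(int)
    m=(col.min(2)>110)&(col.max(2)-col.min(2)<40)
    q=P[m];q=q[(np.linalg.norm(q-[.489,-.308,.18],axis=1)<.03)]
    f=lambda p:np.linalg.norm(q-p,axis=1)-.016
    s=least_squares(f,[.489,-.308,.18],loss="soft_l1",f_scale=.001);print(n,len(q),s.x.round(4),np.std(f(s.x)).round(4))
```

```text
scene 96 [ 0.4904 -0.3036  0.1807] 0.0045
top 116 [ 0.4873 -0.3069  0.1795] 0.0012
```

>>> {"method": "apply_moves", "body": {"targets": [[[-0.04,0,0.022],[0,0,0],0],[[-0.08,0,0.043],[0,0,0],0],[[-0.08,0,0.043],[0,0,0],0],[[-0.08,0,0.043],[0,0,0],0],[[-0.08,0,0.043],[0,0,0],0],[[-0.08,0,0.043],[0,0,0],0],[[-0.08,0,0.043],[0,0,0],0],[[-0.08,0,0.043],[0,0,0],0],[[-0.08,0,0.043],[0,0,0],0],[[-0.08,0,0.043],[0,0,0],0]]}}

```text
time: 5.9
tcp_pos: [0.5589, 0.1198, 0.1683]
tool_rot: [-0.575, 0.576, -0.412, 0.411]
ft_force: [0.6, -0.2, -1.4]
finger_gap: 0.0289
```

>>> {"method": "apply_moves", "body": {"targets": [[[-0.04,0,0.022],[0,0,0],0],[[0,0,0],[0,0,0],0],[[0,0,0],[0,0,0],0]]}}

```text
time: 6.2
tcp_pos: [0.5627, 0.1406, 0.1682]
tool_rot: [-0.575, 0.576, -0.411, 0.41]
ft_force: [-0.2, -0.3, -1.6]
finger_gap: 0.0288
```

```bash
python3 st.py .5635 .1415 .085 18.9
```

```text
t 6.2 tcp [0.5627 0.1406 0.1682] jaw 18.97 down [-2.e-03 -1.e-04 -1.e+00] F [-0.2 -0.3 -1.6] gap 0.0288 q [ 0.15  0.47 -0.58  1.77  0.3   0.99 -0.21]
shift units [-0.001   0.1664  0.0023]
turn units y 0.0016
```

>>> {"method": "apply_moves", "body": {"targets": [[[-0.001,0.05,0.002],[0,0,0],0],[[0,0.06,0],[0,0,0],0],[[0,0.05,0],[0,0,0],0],[[0,0,0],[0,0,0],0],[[0,0,0],[0,0,0],0]]}}

```text
time: 6.7
tcp_pos: [0.5641, 0.1405, 0.0895]
tool_rot: [-0.575, 0.575, -0.412, 0.411]
ft_force: [0.4, 0.9, -0.3]
finger_gap: 0.0289
```

Run:
```python
from st import *
st([.5635,.1415,.03],18.9)
ims=[]
for n,b in (("scene",(205,320,225,335)),("top",(155,260,180,285))):
    c=env.camera(n); r0,r1,c0,c1=b;np.savez(n+"2.npz",**c)
    q=cv2.resize(c["color"][r0:r1,c0:c1],(400,420),interpolation=2);ims.append(q)
cv2.imwrite("pics/hover.png",np.hstack(ims)[:,:,::-1])
```

```text
t 6.7 tcp [0.5641 0.1405 0.0895] jaw 18.85 down [-9.e-04 -2.e-04 -1.e+00] F [ 0.4  0.9 -0.3] gap 0.0289 q [ 0.12  0.57 -0.54  1.82  0.38  0.85 -0.27]
shift units [-0.0023  0.1191 -0.0003]
turn units y -0.001
```

View pics/hover.png

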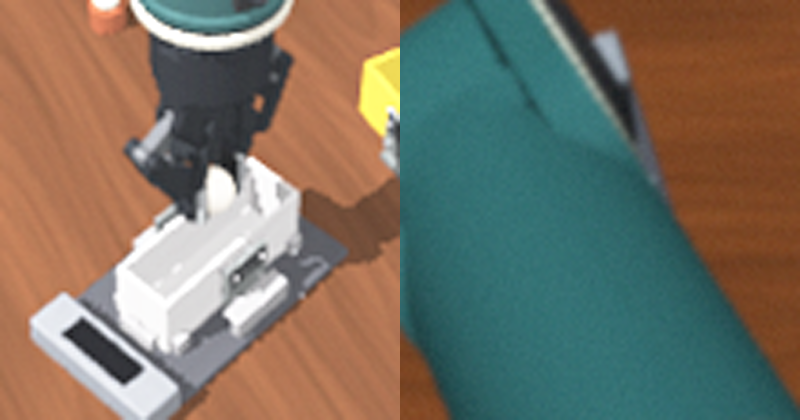

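The scene view shows the ball and fingers above the caddy trough (crop (220,190)). In the top view the arm hides the caddy. I'll descend in stages and watch the force.

>>> {"method": "apply_moves", "body": {"targets": [[[-0.002,0.03,0],[0,0,0],0],[[0,0.03,0],[0,0,0],0],[[0,0.03,0],[0,0,0],0],[[0,0.02,0],[0,0,0],0],[[0,0,0],[0,0,0],0],[[0,0,0],[0,0,0],0]]}}

```text
time: 7.4
tcp_pos: [0.5637, 0.1424, 0.0341]
tool_rot: [-0.575, 0.575, -0.411, 0.411]
ft_force: [0.4, 0.8, 0.2]
finger_gap: 0.029
```

```bash
python3 st.py .5635 .1415 .0165 18.9
```

```text
t 7.4 tcp [0.5637 0.1424 0.0341] jaw 18.92 down [-5.e-04  1.e-04 -1.e+00] F [0.4 0.8 0.2] gap 0.029 q [ 0.08  0.65 -0.49  1.84  0.43  0.76 -0.32]
shift units [ 0.0016  0.0353 -0.0009]
turn units y 0.0005
```

>>> {"method": "apply_moves", "body": {"targets": [[[0.001,0.012,0],[0,0,0],0],[[0,0.008,0],[0,0,0],0],[[0,0.006,0],[0,0,0],0],[[0,0,0],[0,0,0],0],[[0,0,0],[0,0,0],0]]}}

```text
time: 7.9
tcp_pos: [0.5639, 0.1418, 0.0213]
tool_rot: [0.575, -0.575, 0.411, -0.411]
ft_force: [0.3, 0.0, -0.3]
finger_gap: 0.0291
```

>>> {"method": "apply_moves", "body": {"targets": [[[0,0.003,0],[0,0,0],0],[[0,0,0],[0,0,0],0],[[0,0,0],[0,0,0],0]]}}

```text
time: 8.2
tcp_pos: [0.5639, 0.1418, 0.0198]
tool_rot: [0.575, -0.575, 0.411, -0.411]
ft_force: [0.4, 0.2, -0.7]
finger_gap: 0.0292
```

>>> {"method": "apply_moves", "body": {"targets": [[[0,0.002,0],[0,0,0],0],[[0,0,0],[0,0,0],0],[[0,0,0],[0,0,0],0]]}}

```text
time: 8.5
tcp_pos: [0.5639, 0.1418, 0.0188]
tool_rot: [-0.575, 0.575, -0.411, 0.411]
ft_force: [0.2, -0.2, -1.3]
finger_gap: 0.0287
```

>>> {"method": "apply_moves", "body": {"targets": [[[0,0.002,0],[0,0,0],0],[[0,0,0],[0,0,0],0],[[0,0,0],[0,0,0],0]]}}

```text
time: 8.8
tcp_pos: [0.5639, 0.1418, 0.0177]
tool_rot: [-0.575, 0.575, -0.411, 0.411]
ft_force: [-0.3, -0.1, -0.2]
finger_gap: 0.0289
```

>>> {"method": "apply_moves", "body": {"targets": [[[0,0.001,0],[0,0,0],0],[[0,0,0],[0,0,0],0],[[0,0,0],[0,0,0],0]]}}

```text
time: 9.1
tcp_pos: [0.5639, 0.1418, 0.0173]
tool_rot: [-0.575, 0.575, -0.411, 0.411]
ft_force: [0.3, 0.1, -0.8]
finger_gap: 0.029
```

>>> {"method": "apply_moves", "body": {"targets": [[[0,0.001,0],[0,0,0],0],[[0,0,0],[0,0,0],0],[[0,0,0],[0,0,0],0]]}}

```text
time: 9.4
tcp_pos: [0.5639, 0.1418, 0.0168]
tool_rot: [0.575, -0.575, 0.411, -0.411]
ft_force: [0.2, -0.1, -1.2]
finger_gap: 0.029
```

>>> {"method": "apply_moves", "body": {"targets": [[[0,0.001,0],[0,0,0],0],[[0,0,0],[0,0,0],0],[[0,0,0],[0,0,0],0]]}}

```text
time: 9.7
tcp_pos: [0.5639, 0.1418, 0.0163]
tool_rot: [0.575, -0.575, 0.411, -0.411]
ft_force: [-0.0, -0.2, -0.2]
finger_gap: 0.0289
```

>>> {"method": "apply_moves", "body": {"targets": [[[0,0.001,0],[0,0,0],0],[[0,0,0],[0,0,0],0],[[0,0,0],[0,0,0],0]]}}

```text
time: 10.0
tcp_pos: [0.5639, 0.1418, 0.0158]
tool_rot: [0.575, -0.575, 0.411, -0.411]
ft_force: [-0.7, 0.1, -0.2]
finger_gap: 0.0291
```

>>> {"method": "apply_moves", "body": {"targets": [[[0,0.001,0],[0,0,0],0],[[0,0,0],[0,0,0],0],[[0,0,0],[0,0,0],0]]}}

```text
time: 10.3
tcp_pos: [0.564, 0.1419, 0.0155]
tool_rot: [0.575, -0.575, 0.411, -0.411]
ft_force: [-1.8, -0.6, 5.5]
finger_gap: 0.0288
```

>>> {"method": "apply_moves", "body": {"targets": [[[0,0.001,0],[0,0,0],0],[[0,0,0],[0,0,0],0],[[0,0,0],[0,0,0],0]]}}

```text
time: 10.6
tcp_pos: [0.5641, 0.1418, 0.0153]
tool_rot: [0.575, -0.575, 0.411, -0.411]
ft_force: [-3.6, -1.5, 12.0]
finger_gap: 0.0288
```

The ball is on the floor: the force rose to 12 N over the last 1 mm. I'll back off 1 mm and then open.

>>> {"method": "apply_moves", "body": {"targets": [[[0,-0.002,0],[0,0,0],0],[[0,0,0],[0,0,0],0.3],[[0,0,0],[0,0,0],0.4],[[0,0,0],[0,0,0],0.5],[[0,0,0],[0,0,0],0.6],[[0,0,0],[0,0,0],0.65],[[0,0,0],[0,0,0],0.65],[[0,0,0],[0,0,0],0.65]]}}

```text
time: 11.4
tcp_pos: [0.5639, 0.1418, 0.0158]
tool_rot: [-0.575, 0.575, -0.411, 0.411]
ft_force: [-1.0, -0.3, -1.0]
finger_gap: 0.0555
```

```bash
python3 st.py .5635 .1415 .13 18.9
```

```text
t 11.4 tcp [0.5639 0.1418 0.0158] jaw 18.92 down [-1.e-04  0.e+00 -1.e+00] F [-1.  -0.3 -1. ] gap 0.0555 q [ 0.07  0.68 -0.48  1.85  0.45  0.73 -0.33]
shift units [ 0.0003 -0.2285 -0.001 ]
turn units y 0.0003
```

>>> {"method": "apply_moves", "body": {"targets": [[[0,-0.02,0],[0,0,0],0.65],[[0,-0.05,0],[0,0,0],0.65],[[0,-0.08,0],[0,0,0],0.65],[[0,-0.08,0],[0,0,0],0.65],[[0,-0.03,0],[0,0,0],0.8],[[0,0,0],[0,0,0],1]]}}

```text
time: 12.0
tcp_pos: [0.565, 0.142, 0.1486]
tool_rot: [0.576, -0.574, 0.41, -0.412]
ft_force: [0.2, 0.1, -0.9]
finger_gap: 0.0803
```

>>> {"method": "apply_moves", "body": {"targets": [[[0,0,0],[0,-0.182,0],1],[[0,0,0],[0,-0.182,0],1],[[0,0,0],[0,-0.182,0],1],[[0,0,0],[0,-0.182,0],1],[[0,0,0],[0,-0.182,0],1],[[0,0,0],[0,-0.182,0],1],[[0,0,0],[0,-0.182,0],1],[[0,0,0],[0,-0.182,0],1],[[0,0,0],[0,-0.182,0],1],[[0,0,0],[0,-0.182,0],1]]}}

```text
time: 13.0
tcp_pos: [0.5634, 0.1416, 0.1448]
tool_rot: [0.704, -0.704, -0.068, 0.069]
ft_force: [0.1, 0.3, -0.4]
finger_gap: 0.0856
```

>>> {"method": "apply_moves", "body": {"targets": [[[0,0,0],[0,-0.18,0],1],[[0,0,0],[0,0,0],1],[[0,0,0],[0,0,0],1]]}}

```text
time: 13.3
tcp_pos: [0.5636, 0.1416, 0.1451]
tool_rot: [0.698, -0.698, -0.114, 0.115]
ft_force: [0.0, -0.1, 0.2]
finger_gap: 0.0855
```

Run:
```python
from st import *
st([.5630,.1414,.07],108.9)
ims=[]
for n,b in (("scene",(165,320,215,335)),("top",(155,260,180,285))):
    c=env.camera(n); r0,r1,c0,c1=b;np.savez(n+"3.npz",**c)
    q=cv2.resize(c["color"][r0:r1,c0:c1],(400,516),interpolation=2);ims.append(q)
cv2.imwrite("pics/after.png",np.hstack(ims)[:,:,::-1])
```

```text
t 13.3 tcp [0.5636 0.1416 0.1451] jaw 108.66 down [-1.2e-03  3.0e-04 -1.0e+00] F [ 0.  -0.1  0.2] gap 0.0855 q [ 0.38  0.61 -0.92  1.78  0.56  1.04  1.15]
shift units [-0.0011  0.1502 -0.0002]
turn units y -0.0053
```

View pics/after.png

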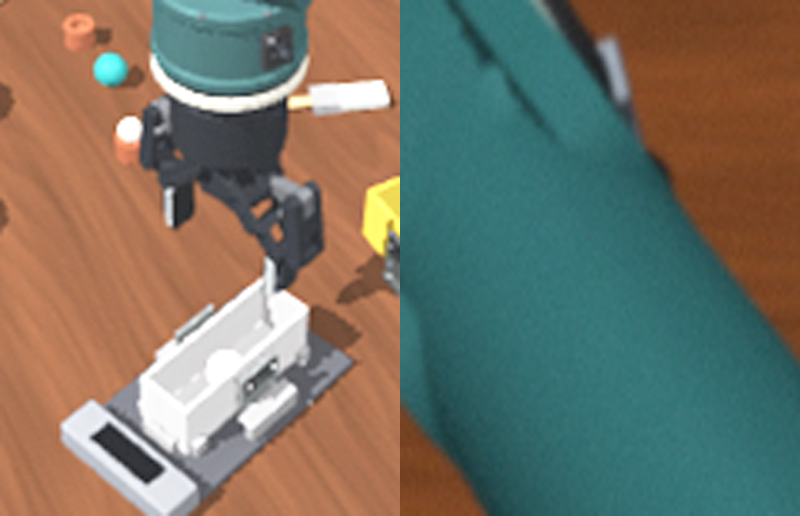

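The ball lies in the aluminium caddy near mid-length (scene crop (225,362)), and the caddy still sits in the dock. Next I'll lower the open fingers over the catches.

>>> {"method": "apply_moves", "body": {"targets": [[[-0.001,0.04,0],[0,-0.005,0],1],[[0,0.06,0],[0,0,0],1],[[0,0.05,0],[0,0,0],1],[[0,0.02,0],[0,0,0],1],[[0,0,0],[0,0,0],1],[[0,0,0],[0,0,0],1]]}}

```text
time: 14.0
tcp_pos: [0.5638, 0.142, 0.0617]
tool_rot: [0.697, -0.697, -0.118, 0.117]
ft_force: [-0.2, 0.0, 0.7]
finger_gap: 0.0853
```

Run:
```python
from st import *
st([.5630,.1414,.03],108.9)
ims=[]
for n,b in (("scene",(205,320,225,335)),):
    c=env.camera(n); r0,r1,c0,c1=b
    cv2.imwrite("pics/pre.png",cv2.resize(c["color"][r0:r1,c0:c1],(570,590),interpolation=2)[:,:,::-1])
```

```text
t 14.0 tcp [0.5638 0.142  0.0617] jaw 109.11 down [ 8.e-04  4.e-04 -1.e+00] F [-0.2  0.   0.7] gap 0.0853 q [ 0.32  0.72 -0.84  1.83  0.67  0.91  1.07]
shift units [-0.002   0.0635 -0.0006]
turn units y 0.0047
```

View pics/pre.png

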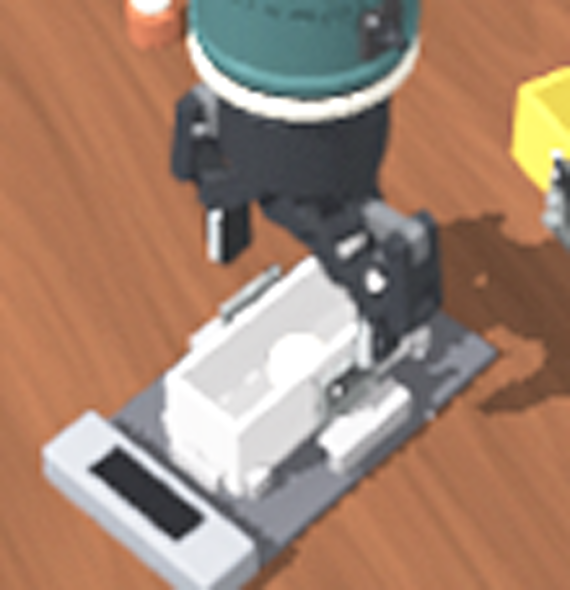

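The fingers are outside both plates (crop left plate (250,295), right finger (400,330)). I'll go down to grip height.

>>> {"method": "apply_moves", "body": {"targets": [[[-0.002,0.02,0],[0,0.004,0],1],[[0,0.02,0],[0,0,0],1],[[0,0.02,0],[0,0,0],1],[[0,0.002,0],[0,0,0],1],[[0,0,0],[0,0,0],1],[[0,0,0],[0,0,0],1]]}}

```text
time: 14.65
tcp_pos: [0.5626, 0.1415, 0.03]
tool_rot: [0.698, -0.697, -0.117, 0.116]
ft_force: [0.0, -0.4, -0.3]
finger_gap: 0.085
```

Run:
```python
from st import *
st([.5630,.1414,.03],108.9)
c=env.camera("scene"); r0,r1,c0,c1=(205,320,225,335)
cv2.imwrite("pics/pre2.png",cv2.resize(c["color"][r0:r1,c0:c1],(570,590),interpolation=2)[:,:,::-1])
```

```text
t 14.65 tcp [0.5626 0.1415 0.03  ] jaw 108.97 down [ 2.e-04  3.e-04 -1.e+00] F [ 0.  -0.4 -0.3] gap 0.085 q [ 0.3   0.76 -0.8   1.84  0.71  0.86  1.04]
shift units [ 0.0007 -0.     -0.0004]
turn units y 0.0015
```

View pics/pre2.png

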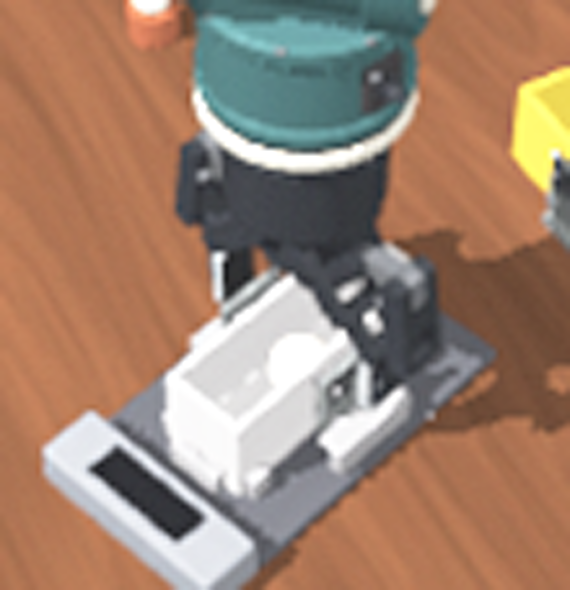

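>>> {"method": "apply_moves", "body": {"targets": [[[0,0,0],[0,0,0],0.85],[[0,0,0],[0,0,0],0.8],[[0,0,0],[0,0,0],0.77],[[0,0,0],[0,0,0],0.75],[[0,0,0],[0,0,0],0.75]]}}

```text
time: 15.2
tcp_pos: [0.5628, 0.1413, 0.0302]
tool_rot: [-0.697, 0.697, 0.117, -0.116]
ft_force: [0.2, -1.8, 6.1]
finger_gap: 0.0638
```

```bash
python3 st.py .5630 .1414 .03 108.9
```

```text
t 15.2 tcp [0.5628 0.1413 0.0302] jaw 108.95 down [ 7.e-04  0.e+00 -1.e+00] F [ 0.2 -1.8  6.1] gap 0.0638 q [ 0.3   0.76 -0.8   1.84  0.71  0.86  1.04]
shift units [0.0004 0.0005 0.    ]
turn units y 0.0011
```

>>> {"method": "apply_moves", "body": {"targets": [[[0,0,-0.002],[0,0,0],0.72],[[0,0,0],[0,0,0],0.7],[[0,0,0],[0,0,0],0.66],[[0,0,0],[0,0,0],0.5],[[0,0,0],[0,0,0],0.3],[[0,0,0],[0,0,0],0],[[0,0,0],[0,0,0],0],[[0,0,0],[0,0,0],0],[[0,0,0],[0,0,0],0]]}}

```text
time: 16.1
tcp_pos: [0.5634, 0.1404, 0.0313]
tool_rot: [-0.697, 0.698, 0.117, -0.116]
ft_force: [-6.5, -5.9, 27.9]
finger_gap: 0.0529
```

```bash
python3 st.py .5630 .1414 .03 108.9
```

```text
t 16.1 tcp [0.5634 0.1404 0.0313] jaw 108.95 down [ 1.5e-03 -7.0e-04 -1.0e+00] F [-6.5 -5.9 27.9] gap 0.0529 q [ 0.3   0.76 -0.8   1.84  0.71  0.86  1.04]
shift units [-0.0002  0.0026  0.0023]
turn units y 0.001
```

>>> {"method": "apply_moves", "body": {"targets": [[[0,-0.004,0],[0,0,0],0],[[0,0,0],[0,0,0],0],[[0,-0.004,0],[0,0,0],0],[[0,0,0],[0,0,0],0],[[0,0,0],[0,0,0],0]]}}

```text
time: 16.6
tcp_pos: [0.5627, 0.1403, 0.0336]
tool_rot: [0.698, -0.697, -0.116, 0.117]
ft_force: [-0.1, 0.4, -3.6]
finger_gap: 0.0518
```

Run:
```python
from st import *
st([.5630,.1414,.03],108.9)
c=env.camera("scene"); r0,r1,c0,c1=(205,320,225,335)
cv2.imwrite("pics/sq.png",cv2.resize(c["color"][r0:r1,c0:c1],(570,590),interpolation=2)[:,:,::-1])
```

```text
t 16.6 tcp [0.5627 0.1403 0.0336] jaw 108.96 down [-3.e-04  1.e-04 -1.e+00] F [-0.1  0.4 -3.6] gap 0.0518 q [ 0.3   0.75 -0.8   1.84  0.71  0.86  1.05]
shift units [0.0013 0.0073 0.0018]
turn units y 0.0013
```

View pics/sq.png

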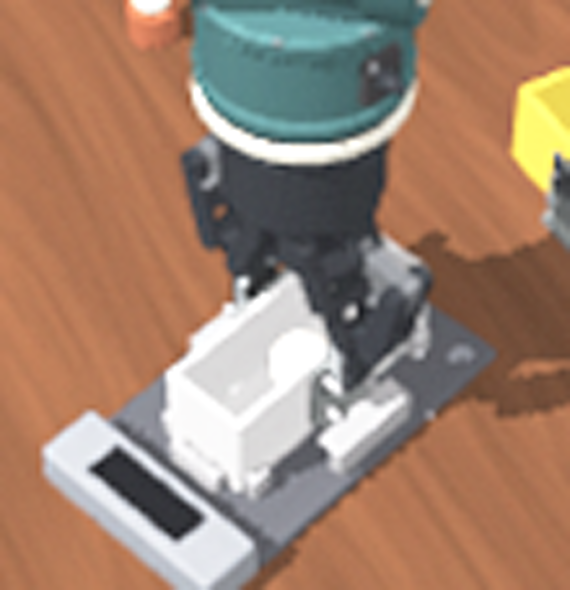

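The catches are squeezed and the measured load is -3.6 N, about the weight of caddy plus ball, so the caddy is free. Now a smooth lift.

>>> {"method": "apply_moves", "body": {"targets": [[[0,-0.01,0],[0,0,0],0],[[0,-0.02,0],[0,0,0],0],[[0,-0.03,0],[0,0,0],0],[[0,-0.035,0],[0,0,0],0],[[0,-0.04,0],[0,0,0],0],[[0,-0.04,0],[0,0,0],0],[[0,-0.04,0],[0,0,0],0],[[0,-0.035,0],[0,0,0],0],[[0,-0.025,0],[0,0,0],0],[[0,-0.015,0],[0,0,0],0]]}}

```text
time: 17.65
tcp_pos: [0.563, 0.1404, 0.1802]
tool_rot: [-0.697, 0.698, 0.117, -0.116]
ft_force: [0.5, 0.2, -2.5]
finger_gap: 0.0521
```

>>> {"method": "apply_moves", "body": {"targets": [[[0,-0.005,0],[0,0,0],0],[[0,0,0],[0,0,0],0],[[0,0,0],[0,0,0],0],[[0,0,0],[0,0,0],0],[[0,0,0],[0,0,0],0]]}}

```text
time: 18.15
tcp_pos: [0.5626, 0.1403, 0.1809]
tool_rot: [0.698, -0.697, -0.116, 0.117]
ft_force: [-0.0, 0.2, -4.5]
finger_gap: 0.052
```

Run:
```python
from st import *
st()
ims=[]
for n,b in (("scene",(165,325,215,335)),("top",(130,270,150,430))):
    c=env.camera(n); r0,r1,c0,c1=b;np.savez(n+"4.npz",**c)
    q=cv2.resize(c["color"][r0:r1,c0:c1],(400,533) if n=="scene" else (400,200),interpolation=2)
    ims.append(cv2.copyMakeBorder(q,0,533-q.shape[0],0,0,0))
cv2.imwrite("pics/end.png",np.hstack(ims)[:,:,::-1])
```

```text
t 18.15 tcp [0.5626 0.1403 0.1809] jaw 108.97 down [-8.e-04  1.e-04 -1.e+00] F [-0.   0.2 -4.5] gap 0.052 q [ 0.41  0.57 -0.96  1.75  0.52  1.09  1.18]
```

View pics/end.png

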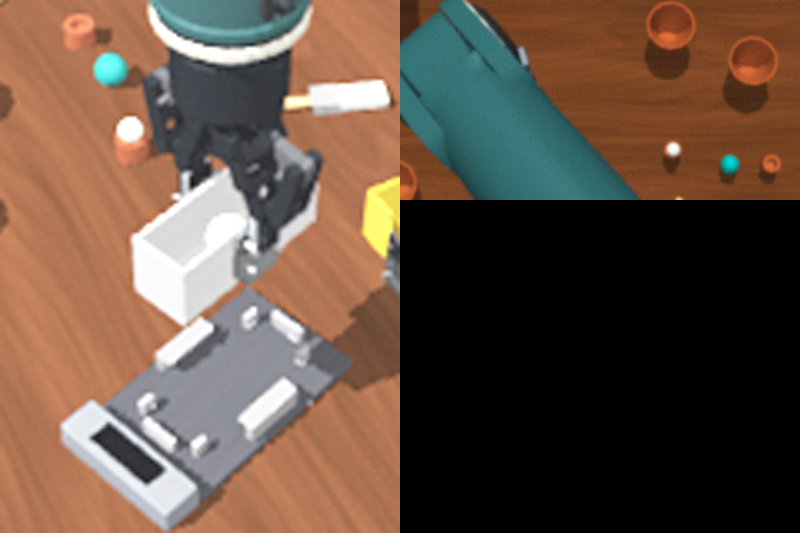

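The picture shows the caddy level above the empty dock, with the ball in it at crop (228,230). I'll check height and level from depth, then hand in.

Run:
```python
from h import *
C=load("scene4.npz");P=cloud(C);col=C["color"].astype(int)
# front end corner region of rim (scene px approx): near-end rim corners and wall base
m=(col.min(2)>120)&(col.max(2)-col.min(2)<40)
m[:210]=0;m[263:]=0;m[:,:250]=0;m[:,306:]=0
q=P[m];ax=np.array([np.cos(np.radians(18.9)),np.sin(np.radians(18.9))]);s=(q[:,:2]-[.5627,.1403])@ax
for a,b in ((-.07,-.045),(-.045,-.02),(.0,.02),(.02,.045),(.045,.07)):
    k=(s>a)&(s<b)
    if k.sum()>3: print(a,b,k.sum(),"z max/98%",np.percentile(q[k,2],[98]).round(4),"min",q[k,2].min().round(4))
```

```text
-0.07 -0.045 112 z max/98% [0.1682] min -0.0037
-0.045 -0.02 102 z max/98% [0.1987] min -0.0037
0.0 0.02 348 z max/98% [0.2886] min 0.1572
0.02 0.045 285 z max/98% [0.2099] min 0.1576
0.045 0.07 397 z max/98% [0.2097] min 0.1563
```

Run:
```python
from st import *
st(); print(env.sign_off())
```

```text
t 18.25 tcp [0.5627 0.1404 0.181 ] jaw 108.96 down [-5.e-04  1.e-04 -1.e+00] F [ 0.4  0.3 -3.4] gap 0.0522 q [ 0.41  0.57 -0.96  1.75  0.52  1.09  1.18]
the job is handed in; nothing more can be done
None
```

The job is handed in at 18.3 s of the 51 s limit, with the caddy still held up by its squeezed catches; the hand-in gave no verdict.

- **Ball:** I lowered the larger white ball to the floor of the docked aluminium caddy, in 0.5 mm steps at the end. The load cell showed 12 N when it touched, against the 25 N limit. I backed off slightly and let go.
- **Caddy:** I turned the gripper 90°, squeezed both catches and lifted straight up about 15 cm.

**Last checks**
- **Height:** in the depth image the caddy's underside is at about 0.157 m and its rim at about 0.21 m, so its centre is near 0.18 m. It needed to be above 0.134 m.
- **Level:** the rim height matched to within a millimetre over the display half of the caddy. On the other half the fingers and background got into the reading, so I judged that end level from the picture only.
- **Load and position:** the load was about 3.4 N, roughly the weight of the caddy plus the ball. The last picture shows the dock empty and the ball on the caddy floor.
- **Bystanders:** the small ball, the turquoise ball and the bowls in view looked undisturbed, but I did not measure them. The jar, rib and third bowl were not clearly in that last picture.

**One disagreement:** the measured finger gap was about 3 to 5 mm smaller than expected, both on the ball (29 mm against 32 mm) and on the squeezed catches (52 mm against 57 mm). I took this as give in the fingers, and I had no direct reading of how far each catch moved.

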